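# Lock the swing arm and clip a cow bell on its snap hook for a ring test

### The arm

A 6-joint arm with a two-finger parallel gripper is mounted at the origin on a cart in front of the work surface, level with it; the furniture and walls round the work are solid. World frame = base frame: x ahead of the robot, y to its left, z up, the work surface at z = 0. Lengths are in m, angles in rad, forces in N, time in s.
With the tool pointing down it reaches from about 0.375 to 0.925 m from the base axis. Payload 5.7 kg.
Tool frame: the origin (TCP) lies midway between the tips of the shut fingers; the grasp point (between the pads) lies 19 mm behind it; z points along the fingers, y is the line along which they close (so a half turn about z gives the same grasp; the last joint's range is limited). The gripper opens to 85 mm and grips with 20 to 120 N. Pads are 22 mm wide; open, the fingers measure 114 mm over their backs; the gripper's body (76 mm by 85 mm) begins 54 mm behind the grasp point. The pads swing forward as they close: fully open they stand 13 mm farther back than shut.
Start: joints at [1.004, 0.359, 1.51, -0, 1.272, -0.115], TCP at [0.262, 0.54, 0.231] pointing down, gripper open.
Joint ranges: [-2.97, 2.97], [-1.01, 2.36], [0.21, 2.38], [-0.96, 4.11], [0.2, 2.71], [-2.98, 2.98]. Speed limits (rad/s): [2.39, 2.39, 3.14, 3.14, 3.14, 3.14].

### API

Orientations are given as a unit quaternion [w, x, y, z].
In Python, from plant import bot gives the robot as it stands.
- The arm moves only by the shell command python3 shift.py 'ROWS' [FORCE]. ROWS is a JSON list of rows, 1 to 12 of them, each of 5 numbers: dx, dy, dz in m, then a turn about the tool's z in rad, then the finger opening in m; each row is the pose to reach, as a shift and turn from the pose commanded when the command began, along the tool's axes at that moment; what a row does not reach only later rows make up. A row lasts 1/12 s, in which the tool goes at most 0.0417 m and 0.125 rad, less where a joint would pass 70% of its speed; a pose out of reach is approached as far as the arm can. The fingers move at their own pace and stop on an object; FORCE is the grip in N (left out, the last holds). Time passes only in rows, so rows that do not move let the fingers close. It prints the time, the measured TCP pose, the force, the opening and the grip force at its end.
- bot.sense(): the state, without advancing time (a new reading comes with each control period).
- bot.grab_frame(name): name is "side" or "top"; returns a dict with "img" (420x560x3 uint8, red, green, blue), "fov_y" (degrees; the focal length in pixels is half the picture's height over the tangent of half this angle, whatever the lens; pixels are square), "cx", "cy" (the principal point, pixels), "distortion" ([k1, k2, p1, p2, k3] as OpenCV has them; the pictures are not rectified), "xyz" and "rotation" of the camera in the world. Camera axes: x right, y up, looking along -z (the intrinsics and any distortion apply to the point x, -y, -z); pixel columns grow to the right and rows downward; lengths in m; the calibration is good to about 2 mm. A picture is of the moment at which its call begins. There is no depth.
- bot.finish_job(): hands the job in; it is judged then, once.
The state is a dict: "clock": time; "joint_positions": joint angles; "joint_velocities": joint speeds; "joint_torque": joint torques, N m; "ee_pos": TCP position; "tcp_rot": TCP orientation; "wrist_force": force on the tool from outside, world axes, zero at the start; "wrist_torque": the same for the moment, N m; "gripper_width": finger opening in m; "grip_force": force on a finger pad.
Only numpy, scipy, OpenCV 4.12 (cv2) and the standard library are available. Lean on these libraries where they do the work, as an engineer would, in place of code of your own. Each camera call takes 0.05 s, during which the arm holds its last target. There are 200 camera calls.

### The job

Set up the larger of the two ringed cow bells for its ring test. Swing the arm of the test stand round until the hole in its lug lies over the hole in the fixed plate, take the locking pin from the wooden punch block and push it fully home through both. Then pick the larger bell up by its oval link, pass the link over the tip of the snap hook and press it down past the sprung gate until the gate snaps shut above it, leave the bell hanging freely there with the arm locked, and do not disturb the other things.

Things in the scene. Friction and masses are not known exactly. Their poses are not given: they have to be found in the camera images.
- jib (a joint): swing angle of the stand's arm about the column's vertical axis, rad, -0.3 to 1.5; 0 = the two lug holes line up, positive = anticlockwise seen from above (from 0, where the arm points roughly at the robot, it goes to the robot's right, -y). Starts between 0.6 and 1.25. The pivot is stiff (about 0.25 N m of friction): the arm stays where it is left.
- jib_grip (a point): middle of the square steel arm, the place to pinch it from above and swing it: 14 mm wide, 16 mm high, level, this point at mid height, 0.270 m above the worktop. The point's own -x points out along the arm to the hook, z up; the column's axis lies 105 mm along +x, with a hub there 21 mm in radius and 33 mm higher.
- jib_hole (a point): centre of the upper mouth of the hole in the arm's lug, 58 mm from the column's axis at right angles to the arm, 0.269 m above the worktop; the lug is 12 mm thick and turns with the arm just above the fixed plate. Hole 14.4 mm in diameter with a 2 mm chamfer. Axes as for jib_grip.
- plate_hole (a point): centre of the upper mouth of the equal hole in the stand's fixed plate, 0.257 m above the worktop; plate 12 mm thick, free space below. The column's axis lies 58 mm along this point's own -y, and its own -x is the way the arm points when the holes line up. The stand (round grey base 136 mm in diameter, dark column 32 mm thick) is fixed.
- lock_pin: steel locking pin, 85 mm long; origin at its lower tip, z along it to the head. Shaft 12 mm in diameter and 50 mm long, its lowest 10 mm tapered to 5.6 mm; then a collar 23 mm in diameter, 5 mm thick; then a dark round grip 20 mm in diameter and 30 mm high (55 to 85 mm above the tip). Stands upright in the punch block, its tip 14 mm above the worktop, sunk 36 mm.
- pin_collar (a point): point on the pin's axis at the underside of its collar, 50 mm above its tip; lies level with jib_hole when the pin is fully home.
- punch_block: wooden block, 62 x 125 x 50 mm (x, y, z), fixed; origin at the centre of its underside. The pin stands at y = +40 mm, two punches up to 135 mm high stand at y = -12 and -42 mm.
- hook_mouth (a point): point on top of the shut gate where the link should press, 0.2775 m up, 194 mm from the column's axis. Axes as for jib_grip. The hook, 9 mm round bar in the arm's vertical plane, ends in an upright tip centred 14 mm further out (-x), its top 1 mm above this point; its lowest point is 50.5 mm below. The gate, 40 mm long, 7 mm thick, is pivoted 34 mm inward (+x).
- hook_seat (a point): where the centre of the link's top bar lies when it rests in the bottom of the hook: 38 mm below and 8 mm inward (+x) of hook_mouth. Axes as for jib_grip.
- gate (a joint): opening of the sprung gate, rad: 0 shut, 1.2 at most; its free end swings down into the hook when pressed from above and cannot open upwards. Pressed at hook_mouth it takes about 3.5 N to start and 8 N when the link slips past its end, at about 0.7 rad, some 30 to 35 mm below first touch; it then springs shut above the link. The hook's bottom stops the link 38 to 41 mm below first touch.
- bell_large: the larger cow bell, dark, 64 x 106 x 113 mm to the top of its strap, about 0.28 kg, standing mouth down; origin at the centre of its mouth, z up, x across the 64 mm flat sides, y along the 106 mm width. A steel oval link stands rigidly upright on its strap in the x-z plane: see bell_large_bow.
- bell_large_bow (a point): centre of the bar at the very top of the large bell's oval link, 178 mm above its mouth. Axes as for the bell. Link: 7 mm round bar, 44 mm wide outside along x, 30 mm inside, straight flat sides from 111 to 159 mm above the mouth, half-round top, 181.5 mm over all; free opening from the strap (113 mm) to 174.5 mm. Grasp it from above, closing along x.
- bell_small: a smaller, lighter-coloured cow bell of the same make, 52 x 87 x 89 mm, its link 141.5 mm high over all; to be left standing. Origin at the centre of its mouth. In front of and beyond the two bells, to the right, lies a fixed heap of bells: up to 0.2 m high where x < 0.41 and y < -0.11, up to 0.24 m where x < 0.47 and y < -0.175.
- bell_lying: cow bell without a link, 104 x 87 x 59 mm, lying behind the stand; leave it. Origin under its centre.
- screwdriver: screwdriver, 194 mm; leave it. Origin under its centre.
- chalk: flat stick of marking chalk, 70 x 12 x 5 mm; leave it. Origin under its centre.
- block: wooden block, 46 x 76 x 38 mm; leave it. Origin under its centre.

How it is judged:
By the outcome, as a careful person would: the job done as asked, in the order asked, and still so for the second after the job is handed in, with the robot touching nothing.
It also fails if it takes over 72 s, if anything falls off the work surface, if the arm or the gripper's body presses on something with over 40 N, if the wrist force passes 120 N, or if a joint passes its speed limit or range.

## Working session

There is one attempt and no reset: what is moved stays moved. The work goes in short steps, Python scripts to look and compute and a shell command to move; the robot and the scene stay as the last step left them, time stands still between calls to the robot, and variables do not carry over. Pictures are saved under pics/ and viewed, at most 10 in all, crops included, and the job is handed in when it is done.

```bash
ls; mkdir -p pics
python3 - <<'E'
from plant import bot
import cv2
for n in("top","side"):
    f=bot.grab_frame(n); cv2.imwrite(f"pics/{n}0.png",f["img"][...,::-1])
    print({k:v for k,v in f.items() if k!="img"})
print(bot.sense())
E
```

```text
pics
plant.py
shift.py
{'fov_y': 57.85731945872985, 'cx': 284.19597964783827, 'cy': 213.48813579634606, 'distortion': array([0.03653546, 0.        , 0.        , 0.        , 0.        ]), 'xyz': array([ 0.43760018, -0.01394504,  1.11166081]), 'rotation': array([-0.70001451, -0.06193762,  0.0532473 ,  0.70944214])}
{'fov_y': 43.803863294515246, 'cx': 272.49216775182595, 'cy': 223.53563550082455, 'distortion': array([-0.13059425,  0.        ,  0.        ,  0.        ,  0.        ]), 'xyz': array([0.3426239 , 0.93972796, 0.5336538 ]), 'rotation': array([-0.09679639, -0.08104512,  0.5665414 ,  0.81430522])}
{'clock': 0.1, 'joint_positions': array([ 1.00388630e+00,  3.59413526e-01,  1.51136746e+00,  1.76726830e-05,
        1.27252867e+00, -1.15111107e-01]), 'joint_velocities': array([ 0.00018069, -0.00283205, -0.00288521,  0.00102968, -0.00137393,
        0.00085798]), 'joint_torque': array([ 3.06935717e-04, -5.28656530e+01, -2.79349834e+01, -6.49303229e-05,
        4.84436896e-03, -3.71790372e-05]), 'ee_pos': array([0.26160861, 0.5392456 , 0.23053278]), 'tcp_rot': array([-2.95074637e-04,  2.23985517e-01,  9.74592095e-01, -8.06242486e-04]), 'wrist_force': array([-0.07846179,  0.44935063,  0.16294052]), 'wrist_torque': array([ 0.01389547, -0.00776313,  0.00607713]), 'grip_force': 0.0, 'gripper_width': 0.08528707107809481}
```

View pics/top0.png

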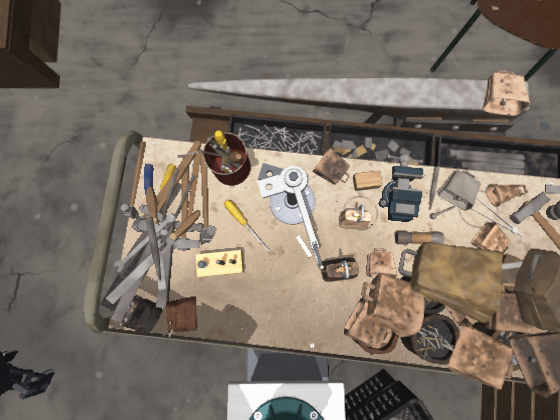

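View pics/side0.png

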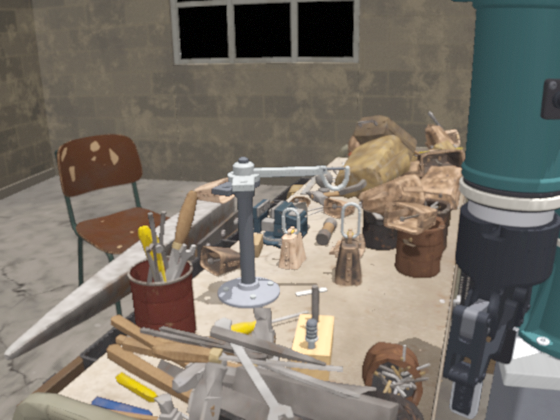

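The top view shows the hub at about (293,179), the arm running to a hook at (322,265), the lug and plate at about (270,185), the punch block at (219,262), the large bell at (340,268) and the small bell at (357,215). The side view shows the arm and hook at (335,180), the pin at (312,325) and the large bell at (348,255). Next I'll crop in closer.

```bash
cat > h.py <<'E'
import numpy as np, cv2
from scipy.spatial.transform import Rotation as R
from plant import bot
def K(f):
    F=f["img"].shape[0]/2/np.tan(np.radians(f["fov_y"]/2))
    return np.array([[F,0,f["cx"]],[0,F,f["cy"]],[0,0,1]])
def rot(f):
    q=np.array(f["rotation"]); return R.from_quat(q[[1,2,3,0]]).as_matrix()
def ray(f,uv):
    p=cv2.undistortPoints(np.array([[uv]],float),K(f),np.array(f["distortion"]))[0,0]
    return rot(f)@np.array([p[0],-p[1],-1])
def onz(f,uv,z):
    d=ray(f,uv); c=np.array(f["xyz"]); return c+d*(z-c[2])/d[2]
def proj(f,P):
    P=np.atleast_2d(np.array(P,float)); c=(P-f["xyz"])@rot(f)*[1,-1,-1]
    return cv2.projectPoints(c,np.zeros(3),np.zeros(3),K(f),np.array(f["distortion"]))[0][:,0]
def tri(f1,u1,f2,u2):
    a,b=np.array(f1["xyz"]),np.array(f2["xyz"]);d,e=ray(f1,u1),ray(f2,u2)
    s=np.linalg.lstsq(np.c_[d,-e],b-a,rcond=None)[0]
    p,q=a+s[0]*d,b+s[1]*e; return (p+q)/2,np.linalg.norm(p-q)
def crop(f,x,y,w,h,s,name):
    cv2.imwrite("pics/"+name,cv2.resize(f["img"][y:y+h,x:x+w,::-1],None,fx=s,fy=s,interpolation=cv2.INTER_CUBIC))
def tool(dw):  # world shift -> tool axes
    q=np.array(bot.sense()["tcp_rot"]); return R.from_quat(q[[1,2,3,0]]).inv().apply(dw)
E
python3 - <<'E'
from h import *
f=bot.grab_frame("top"); crop(f,190,155,200,135,4,"t1.png")
f=bot.grab_frame("side"); crop(f,210,150,170,210,2.8,"s1.png")
E
```

```text
(no output)
```

View pics/t1.png

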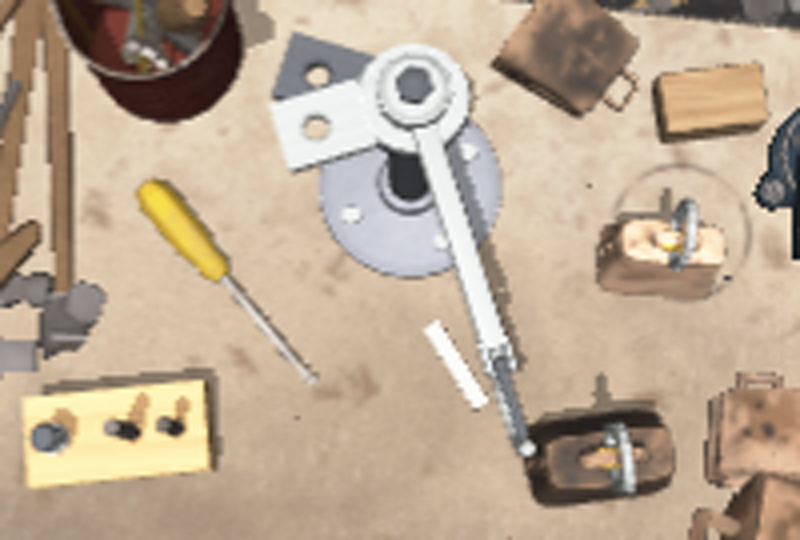

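View pics/s1.png

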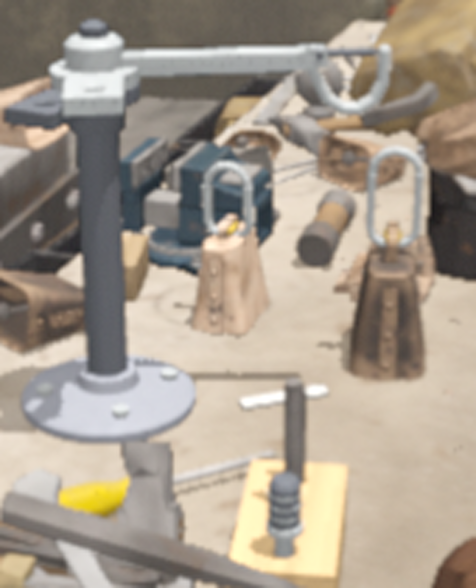

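Crop positions: lug hole (316,126), plate hole (318,73), hub top (413,85), arm end (500,355), hook tip (528,450), pin head (47,436), large-bell link (612..628, 428..490), small-bell link (680, 235). The side crop shows both links in full: large-bell top at (398,152), small at (230,165), pin head at (285,478).

Run:
```python
from h import *
np.set_printoptions(precision=4,suppress=True)
T=bot.grab_frame("top");S=bot.grab_frame("side")
t=lambda x,y:((x+.5)/4-.5+190,(y+.5)/4-.5+155)
s=lambda x,y:((x+.5)/2.8-.5+210,(y+.5)/2.8-.5+150)
hub=onz(T,t(413,85),.303); lug=onz(T,t(316,126),.269); pl=onz(T,t(318,73),.257)
arm=onz(T,t(497,350),.278);tip=onz(T,t(528,450),.2785)
print("hub",hub,"lug",lug,np.linalg.norm((lug-hub)[:2]),"pl",pl,np.linalg.norm((pl-hub)[:2]))
a=lambda v:np.degrees(np.arctan2(v[1],v[0]))
print("ang lug,pl",a(lug-hub),a(pl-hub),"arm",a(arm-hub),"tip",a(tip-hub),np.linalg.norm((tip-hub)[:2]),"tip",tip)
print("tip tri",tri(T,t(528,450),S,s(385,47)))
print("pin head",onz(T,t(45,434),.099), tri(T,t(45,434),S,s(285,477)))
# block top corners
print("block",[onz(T,t(*p),.05)[:2] for p in((24,397),(206,380),(212,466),(28,487))])
# large bell link ends on top: strip
print("bowL",tri(T,t(621,428+30),S,s(398,151)), onz(T,t(621,458),.1815))
print("bowS",tri(T,t(684,232),S,s(230,165)))
# hi-level masks: dark large bell base in top etc later
print(bot.sense()["clock"])
```

```text
hub [ 0.654  -0.0248  0.303 ] lug [0.6399 0.0302 0.269 ] 0.056843348623110725 pl [0.6743 0.0295 0.257 ] 0.058046621656501096
ang lug,pl 104.30014566024543 69.48302732035737 arm -162.9833145113049 tip -163.3310220403868 0.20685262590026068 tip [ 0.4558 -0.0842  0.2785]
tip tri (array([ 0.4566, -0.0842,  0.2775]), np.float64(0.0015798791060778))
pin head [0.4744 0.2196 0.099 ] (array([0.474 , 0.2196, 0.0988]), np.float64(0.0008727662192292458))
block [array([0.502 , 0.2462]), array([0.5119, 0.1195]), array([0.4526, 0.1149]), array([0.4402, 0.2417])]
bowL (array([ 0.4525, -0.1486,  0.1787]), np.float64(0.00010978676476610436)) [ 0.4525 -0.1482  0.1815]
bowS (array([ 0.5975, -0.2   ,  0.141 ]), np.float64(0.0015015285136188814))
0.3
```

```bash
cat >> h.py <<'E'
def yaw():
    q=np.array(bot.sense()["tcp_rot"]); y=R.from_quat(q[[1,2,3,0]]).as_matrix()[:,1]
    return np.degrees(np.arctan2(y[1],y[0]))
def go(P,ydeg=None):
    s=bot.sense(); d=tool(np.array(P)-s["ee_pos"])
    t=0 if ydeg is None else -np.radians((ydeg-yaw()+90)%180-90)
    print("shift",d.round(4),"turn",round(t,4),"rows",round(np.linalg.norm(d)/.0417,1))
E
python3 - <<'E'
from h import *
from scipy.optimize import least_squares
lug=np.array([.6399,.0302]);pl=np.array([.6743,.0295]);tip=np.array([.4562,-.0842]);h0=np.array([.654,-.0248])
def fr(p):
    h=p[:2];a=p[2];u=np.array([np.cos(a),np.sin(a)]);n=np.array([np.cos(a-np.pi/2),np.sin(a-np.pi/2)]);m=np.array([np.cos(p[3]),np.sin(p[3])])
    return np.r_[h-h0,h+.208*u-tip,h+.058*n-lug,h+.058*m-pl]
r=least_squares(fr,[*h0,3.4,1.2]);p=r.x
print(p,np.degrees(p[2:]),"jib",p[2]-np.pi/2-p[3],"res",(r.fun*1e3).round(1))
g=p[:2]+.105*np.array([np.cos(p[2]),np.sin(p[2])]);print(g)
print(yaw(),bot.sense()["ee_pos"])
go([*g,.40],np.degrees(p[2])-90)
E
```

```text
[ 0.65532847 -0.0252253   3.42834759  1.23709263] [196.42984739  70.88018664] jib 0.6204586280978832 res [ 1.3 -0.4 -0.4  0.1 -1.   0.2  0.   0.1]
[ 0.55461596 -0.05492362]
64.11286107226832 [0.2618408  0.53959547 0.23098507]
shift [-0.523  -0.4072 -0.1688] turn -0.7386 rows 16.4
```

```bash
python3 shift.py '[[0,0,-0.17,0,0.06],[0,0,-0.17,0,0.06],[0,0,-0.17,0,0.06],[0,0,-0.17,0,0.06],[-0.523,-0.407,-0.169,-0.739,0.06],[-0.523,-0.407,-0.169,-0.739,0.06],[-0.523,-0.407,-0.169,-0.739,0.06],[-0.523,-0.407,-0.169,-0.739,0.06],[-0.523,-0.407,-0.169,-0.739,0.06],[-0.523,-0.407,-0.169,-0.739,0.06],[-0.523,-0.407,-0.169,-0.739,0.06],[-0.523,-0.407,-0.169,-0.739,0.06]]'
python3 -c "
from h import *
go([.5546,-.0549,.40],106.43)"
```

```text
clock: 1.3
ee_pos: [0.4018, 0.2558, 0.3993]
tcp_rot: [0.0, -0.145, 0.989, 0.0]
wrist_force: [0.1, 0.3, 0.4]
gripper_width: 0.0598
grip_force: 0.0
shift [-0.0574 -0.3414 -0.0007] turn 0.0039 rows 8.3
```

```bash
python3 shift.py '[[-0.057,-0.341,0,0,0.06],[-0.057,-0.341,0,0,0.06],[-0.057,-0.341,0,0,0.06],[-0.057,-0.341,0,0,0.06],[-0.057,-0.341,0,0,0.06],[-0.057,-0.341,0,0,0.06],[-0.057,-0.341,0,0,0.06],[-0.057,-0.341,0,0,0.06],[-0.057,-0.341,0,0,0.06],[-0.057,-0.341,0,0,0.06],[-0.057,-0.341,0,0,0.06]]'
python3 -c "
from h import *
go([.5546,-.0549,.251],106.43);print(bot.sense()['joint_positions'])"
```

```text
clock: 2.22
ee_pos: [0.5526, -0.0536, 0.3987]
tcp_rot: [-0.001, -0.142, 0.99, 0.001]
wrist_force: [-0.8, 0.3, -0.4]
gripper_width: 0.0599
grip_force: 0.0
shift [-0.0017 -0.002   0.1477] turn -0.0012 rows 3.5
[-2.21422604e-01  1.87411544e-01  1.34506344e+00  5.47345380e-04
  1.61054114e+00 -2.07780355e+00]
```

```bash
python3 shift.py '[[-0.002,-0.002,0.037,0,0.06],[-0.002,-0.002,0.074,0,0.06],[-0.002,-0.002,0.111,0,0.06],[-0.002,-0.002,0.148,0,0.06],[-0.002,-0.002,0.148,0,0.06],[-0.002,-0.002,0.148,0,0.01],[-0.002,-0.002,0.148,0,0.01],[-0.002,-0.002,0.148,0,0.01],[-0.002,-0.002,0.148,0,0.01],[-0.002,-0.002,0.148,0,0.01]]' 40
python3 - <<'E'
from h import *
print(bot.sense()["gripper_width"],bot.sense()["ee_pos"],yaw(),bot.sense()["wrist_torque"])
q=np.array(bot.sense()["tcp_rot"]);M=R.from_quat(q[[1,2,3,0]]).as_matrix()
h=np.array([.6553,-.0252]);g=bot.sense()["ee_pos"][:2]
a0=np.arctan2(*(g-h)[::-1]);r=np.linalg.norm(g-h);print(np.degrees(a0)%360,r)
for i in range(1,8):
    b=-.62*i/7; c,s=np.cos(b),np.sin(b)
    w=h+np.array([[c,-s],[s,c]])@(g-h)-g
    print((M.T@[*w,0]).round(4),round(-b,3))
E
```

```text
clock: 3.05
ee_pos: [0.5573, -0.0552, 0.2542]
tcp_rot: [0.003, -0.143, 0.99, -0.001]
wrist_force: [-0.9, 0.6, 7.3]
gripper_width: 0.0133
grip_force: 39.6
0.013258291818254553 [ 0.55731685 -0.05517893  0.25422176] 106.43645102573159 [-0.03403136  0.09128976 -0.26075122]
197.01201938416517 0.10246674739361299
[-0.0003  0.0091 -0.    ] 0.089
[-0.0014  0.0181 -0.    ] 0.177
[-0.0033  0.0269 -0.0001] 0.266
[-0.006   0.0356 -0.0001] 0.354
[-0.0094  0.044  -0.0001] 0.443
[-0.0136  0.0521 -0.0001] 0.531
[-0.0185  0.0597 -0.0001] 0.62
```

```bash
python3 shift.py '[[-0.0003,0.0091,0,0.089,0.01],[-0.0014,0.0181,0,0.177,0.01],[-0.0033,0.0269,0,0.266,0.01],[-0.006,0.0356,0,0.354,0.01],[-0.0094,0.044,0,0.443,0.01],[-0.0136,0.0521,0,0.531,0.01],[-0.0185,0.0597,0,0.62,0.01],[-0.0185,0.0597,0,0.62,0.01],[-0.0185,0.0597,0,0.62,0.01]]'
python3 - <<'E'
from h import *
T=bot.grab_frame("top");crop(T,240,150,120,90,6,"t2.png")
print(bot.sense()["ee_pos"],yaw())
E
```

```text
clock: 3.8
ee_pos: [0.5592, 0.0076, 0.2542]
tcp_rot: [0.004, 0.165, 0.986, 0.0]
wrist_force: [2.8, 0.2, 7.2]
gripper_width: 0.0134
grip_force: 39.7
[0.55918097 0.00755413 0.25421005] 71.058458423362
```

View pics/t2.png

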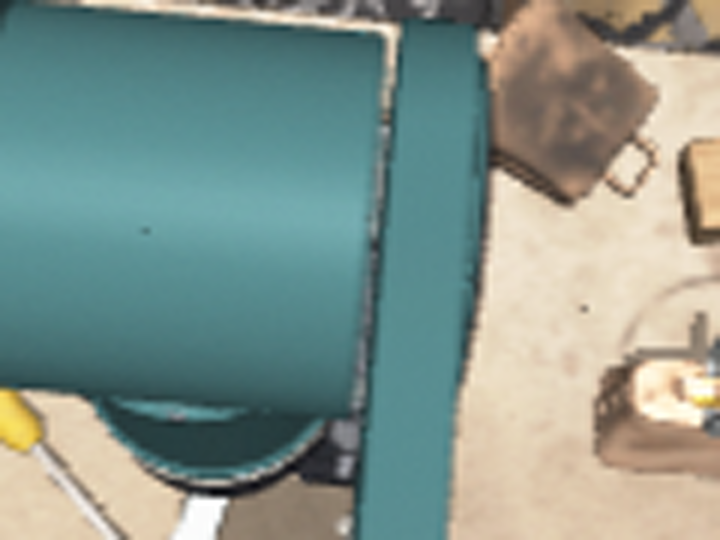

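The arm link hides the lug here (only the robot's upper link is visible). I'll release, rise, and look again from the pin side.

```bash
python3 shift.py '[[0,0,0,0,0.05],[0,0,0,0,0.05],[0,0,0,0,0.05],[0,0,-0.04,0,0.06],[0,0,-0.08,0,0.06],[0,0,-0.1,0,0.06]]'
python3 -c "
from h import *
go([.4742,.2196,.25],4.5);print(bot.sense()['joint_positions'])"
```

```text
clock: 4.35
ee_pos: [0.5571, 0.0075, 0.3551]
tcp_rot: [0.002, 0.165, 0.986, 0.0]
wrist_force: [0.6, 0.3, 0.6]
gripper_width: 0.0599
grip_force: 0.0
shift [0.1479 0.1734 0.1047] turn 1.16 rows 6.0
[-1.10505679e-01  2.06072679e-01  1.42214555e+00 -6.06191230e-05
  1.50970784e+00 -1.34905117e+00]
```

```bash
python3 shift.py '[[0.148,0.173,0,1.16,0.06],[0.148,0.173,0,1.16,0.06],[0.148,0.173,0,1.16,0.06],[0.148,0.173,0,1.16,0.06],[0.148,0.173,0,1.16,0.06],[0.148,0.173,0,1.16,0.06],[0.148,0.173,0.1,1.16,0.06],[0.148,0.173,0.1,1.16,0.06],[0.148,0.173,0.1,1.16,0.06],[0.148,0.173,0.1,1.16,0.06],[0.148,0.173,0.1,1.16,0.06]]'
python3 - <<'E'
from h import *
go([.4742,.2196,.07],4.5)
T=bot.grab_frame("top");crop(T,240,155,120,90,6,"t3.png")
E
```

```text
clock: 5.27
ee_pos: [0.4711, 0.2191, 0.2492]
tcp_rot: [-0.001, 0.68, 0.733, -0.002]
wrist_force: [-0.0, 0.2, 0.3]
gripper_width: 0.0601
grip_force: 0.0
shift [0.0005 0.004  0.1792] turn -0.0029 rows 4.3
```

View pics/t3.png

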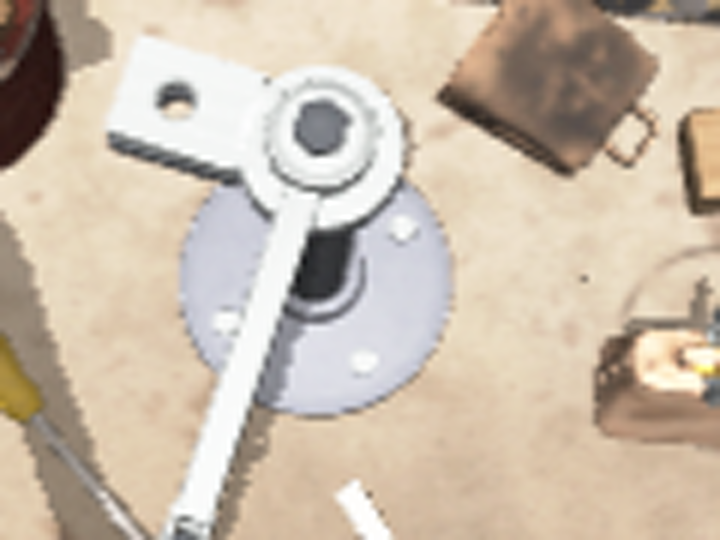

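The lug now sits over the plate, with its hole at crop (176,98) and table visible through it. I'll measure the hole and grasp the pin.

```bash
python3 shift.py '[[0,0.004,0.04,0,0.06],[0,0.004,0.08,0,0.06],[0,0.004,0.12,0,0.06],[0,0.004,0.16,0,0.06],[0,0.004,0.179,0,0.06],[0,0.004,0.179,0,0.06],[0,0.004,0.179,0,0.01],[0,0.004,0.179,0,0.01],[0,0.004,0.179,0,0.01],[0,0.004,0.179,0,0.01],[0,0.004,0.179,0,0.01]]' 50
python3 - <<'E'
from h import *
T=bot.grab_frame("top")
g=T["img"].astype(int).min(2)
x0,y0=262,163; sub=g[y0:y0+18,x0:x0+16]
m=(sub<190).astype(np.uint8)
n,l,st,c=cv2.connectedComponentsWithStats(m)
for i in range(1,n): print(st[i],c[i]+[x0,y0])
for i in range(1,n):
    if 10<st[i][4]<80:
        w=(230-sub).clip(0)*(cv2.dilate((l==i).astype(np.uint8),np.ones((3,3))));yy,xx=np.mgrid[:18,:16]
        u=(w*xx).sum()/w.sum()+x0,(w*yy).sum()/w.sum()+y0
        print(u,onz(T,u,.269))
for z,p in((.269,.058),(.257,.058)):
    P=np.array([.6553,-.0252])+p*np.array([np.cos(1.237),np.sin(1.237)]);print(P,proj(T,[*P,z]))
print(bot.sense()["gripper_width"],bot.sense()["ee_pos"])
E
```

```text
clock: 6.23
ee_pos: [0.4775, 0.2202, 0.0744]
tcp_rot: [0.001, 0.679, 0.734, 0.001]
wrist_force: [-3.4, -0.8, 8.6]
gripper_width: 0.0187
grip_force: 47.9
[ 4  6  7  5 26] [268.92307692 170.65384615]
[ 0 15  8  3 15] [264.6 179.4]
(np.float64(268.70523236919075), np.float64(170.6561585960351)) [0.67624437 0.02984408 0.269     ]
(np.float64(264.29249011857706), np.float64(179.49868247694334)) [0.65558296 0.04004213 0.269     ]
[0.67430267 0.02959871] [[268.81743278 171.47654337]]
[0.67430267 0.02959871] [[269.09325689 172.88074972]]
0.01841207915466042 [0.47754252 0.22027482 0.07441551]
```

```bash
python3 shift.py '[[0,0,-0.03,0,0.01],[0,0,-0.06,0,0.01],[0,0,-0.1,0,0.01],[0,0,-0.14,0,0.01],[0,0,-0.18,0,0.01],[0,0,-0.22,0,0.01],[0,0,-0.26,0,0.01],[0,0,-0.29,0,0.01],[0,0,-0.29,0,0.01],[0,0,-0.29,0,0.01]]'
python3 - <<'E'
from h import *
np.set_printoptions(precision=4,suppress=True)
T=bot.grab_frame("top");S=bot.grab_frame("side");s=bot.sense();print(s["ee_pos"],yaw(),s["gripper_width"],s["wrist_force"])
A=cv2.imread("pics/top0.png")[...,::-1]
g=A.astype(int).min(2); print(g[167:181,262:276]); print(T["img"].astype(int).min(2)[165:177,262:276])
P=np.array([*s["ee_pos"][:2],s["ee_pos"][2]-.056]);print("exp tip px side",proj(S,P),proj(S,P+[0,0,.05]))
cv2.imwrite("pics/side_pin.png",S["img"][...,::-1]);u=proj(S,P+[0,0,.03])[0].astype(int)
crop(S,u[0]-50,u[1]-50,100,100,5,"s2.png");print(u)
E
```

```text
clock: 7.12
ee_pos: [0.4779, 0.2202, 0.3658]
tcp_rot: [0.002, 0.679, 0.734, 0.003]
wrist_force: [-0.4, -0.3, -1.0]
gripper_width: 0.0183
grip_force: 49.6
[0.4761 0.2197 0.3621] 4.486628952128236 0.017846358365496067 [-0.1627 -0.0839 -1.5803]
[[128 129 127 128 128 129 127 128 128 129 128 128 128 128]
 [129 127 128 128 128 127 125 125 126 129 128 129 129 129]
 [125 125 126 128 127 127 121 119 123 125 126 126 127 128]
 [126 125 125 125 122 111 100  91  95 109 120 128 127 125]
 [128 128 127 120  98  69  60  75  87  83 110 128 128 127]
 [125 125 127 119  88  87 150 188 174 137  90 118 127 128]
 [127 126 123 107 114 169 193 194 196 177 120 111 124 124]
 [129 129 130 119 137 191 194 195 198 179 124 123 125 127]
 [129 130 130 125 127 160 193 193 190 170 114 129 132 156]
 [127 128 128 129 123 115 134 156 132 125 169 217 242 242]
 [127 128 126 128 131 132 153 187 212 241 241 242 241 241]
 [133 133 135 157 196 218 241 242 241 241 242 241 240 240]
 [175 208 232 242 241 241 241 242 241 241 240 241 242 243]
 [242 242 242 242 241 241 241 242 241 242 242 242 241 240]]
[[247 247 247 248 248 248 248 247 247 247 247 247 248 247]
 [247 247 247 247 247 247 248 248 248 248 247 247 247 247]
 [246 246 246 246 247 246 240 239 244 248 248 248 248 247]
 [248 248 248 247 243 230 212 194 204 229 244 247 248 248]
 [248 248 248 243 212 142  97 110 121 169 230 246 247 246]
 [247 247 246 232 161 101 105 100 103 128 191 239 246 247]
 [247 247 245 228 151  70  66  81  93  92 169 240 247 246]
 [246 246 245 224 123  91 162 203 187 153 177 244 248 248]
 [248 247 247 242 215 180 207 209 211 207 224 247 248 248]
 [247 247 248 248 241 211 204 205 202 217 241 246 246 247]
 [247 247 246 247 247 246 240 240 243 247 246 246 246 246]
 [246 247 246 247 247 247 247 247 248 248 248 248 246 246]]
exp tip px side [[310.4051 196.5138]] [[310.4477 163.1826]]
[310 176]
```

View pics/s2.png

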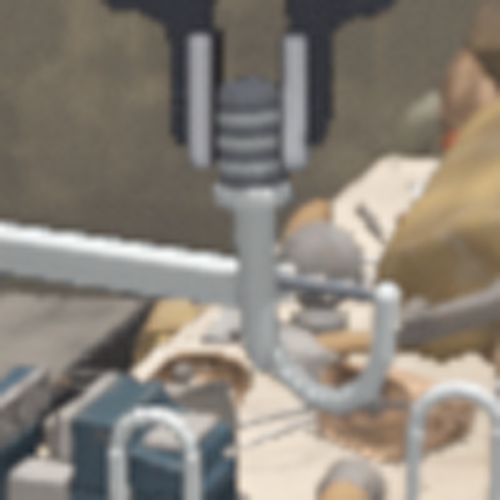

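The pin hangs upright between the pads at crop x=253, with the collar at row 203 and the tip near row 360. Its tip is 60 mm below the TCP. The lug-hole centre from the edges, (268.97,171.4), agrees with the predicted aligned position (268.8,171.5).

```bash
python3 -c "
from h import *
go([.675,.0296,.36],-19)"
```

```text
shift [-0.2051  0.1834  0.0021] turn 0.4099 rows 6.6
```

```bash
python3 shift.py '[[-0.205,0.1834,-0.02,0.41,0.01],[-0.205,0.1834,-0.02,0.41,0.01],[-0.205,0.1834,-0.02,0.41,0.01],[-0.205,0.1834,-0.02,0.41,0.01],[-0.205,0.1834,-0.02,0.41,0.01],[-0.205,0.1834,-0.02,0.41,0.01],[-0.205,0.1834,-0.02,0.41,0.01],[-0.205,0.1834,-0.02,0.41,0.01],[-0.205,0.1834,0,0.41,0.01],[-0.205,0.1834,0,0.41,0.01],[-0.205,0.1834,0,0.41,0.01]]'
python3 - <<'E'
from h import *
go([.675,.0296,.34],-19);s=bot.sense();print(s["ee_pos"],s["joint_positions"])
S=bot.grab_frame("side");e=s["ee_pos"];P=np.array([*e[:2],e[2]-.0604])
print("tip px",proj(S,P),"hole px",proj(S,[.6743,.0296,.269]))
u=proj(S,P)[0].astype(int);crop(S,u[0]-50,u[1]-40,100,80,6,"s3.png");print(u-[50,40])
E
```

```text
clock: 8.13
ee_pos: [0.6737, 0.0302, 0.3594]
tcp_rot: [-0.002, 0.814, 0.581, -0.002]
wrist_force: [0.3, -0.2, 0.1]
gripper_width: 0.0182
grip_force: 49.6
shift [-0.0001  0.0015  0.0194] turn -0.0001 rows 0.5
[0.67371067 0.03022114 0.35937935] [-5.75867992e-02  3.96759474e-01  1.14154865e+00  1.24714640e-04
  1.60948140e+00  2.74143883e-01]
tip px [[225.78190017 165.30744011]] hole px [[226.39628176 180.48923229]]
[175 125]
```

View pics/s3.png

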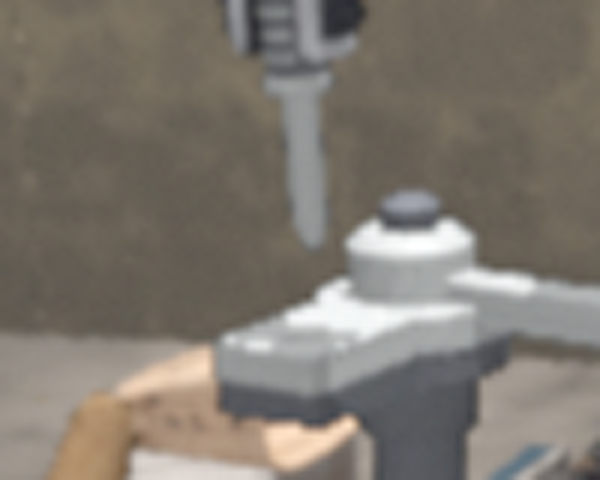

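The pin tip is at crop (313,240), above the lug hole centred near (305,335). It's about 2 mm off in x with a slight lean, well within the taper's capture range.

```bash
python3 shift.py '[[0,0.003,0.01,0,0.01],[0,0.003,0.02,0,0.01],[0,0.003,0.026,0,0.01],[0,0.003,0.032,0,0.01],[0,0.003,0.036,0,0.01],[0,0.003,0.04,0,0.01],[0,0.003,0.044,0,0.01],[0,0.003,0.048,0,0.01],[0,0.003,0.048,0,0.01]]'
```

```text
clock: 8.93
ee_pos: [0.6783, 0.0285, 0.3133]
tcp_rot: [-0.0, 0.814, 0.58, -0.0]
wrist_force: [0.2, -1.0, -2.4]
gripper_width: 0.0179
grip_force: 49.3
```

```bash
python3 shift.py '[[0,0,0.006,0,0.01],[0,0,0.012,0,0.01],[0,0,0.018,0,0.01],[0,0,0.024,0,0.01],[0,0,0.03,0,0.01],[0,0,0.034,0,0.01],[0,0,0.037,0,0.01],[0,0,0.037,0,0.01]]'
```

```text
clock: 9.6
ee_pos: [0.678, 0.0287, 0.2805]
tcp_rot: [0.001, 0.814, 0.581, 0.0]
wrist_force: [-9.4, -0.9, 18.3]
gripper_width: 0.0179
grip_force: 51.7
```

```bash
python3 shift.py '[[0,-0.003,0.002,0,0.01],[0,-0.003,0.004,0,0.01],[0,-0.003,0.006,0,0.01],[0,-0.003,0.006,0,0.01]]'
python3 - <<'E'
from h import *
S=bot.grab_frame("side");crop(S,180,130,90,90,6,"s4.png")
E
```

```text
clock: 9.93
ee_pos: [0.6776, 0.029, 0.2799]
tcp_rot: [0.004, 0.814, 0.581, 0.003]
wrist_force: [-12.1, -3.3, 38.8]
gripper_width: 0.018
grip_force: 53.7
```

View pics/s4.png

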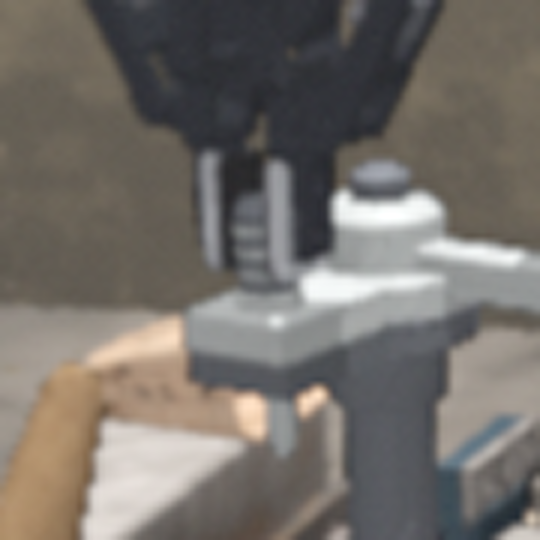

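The collar sits flat on the lug at crop (265,297) and the tip shows about 26 mm below the plate at (283,450), so the pin is home. I'll release it and measure the bell's orientation.

```bash
python3 shift.py '[[0,0,-0.003,0,0.01],[0,0,-0.005,0,0.05],[0,0,-0.005,0,0.05],[0,0,-0.005,0,0.05],[0,0,-0.005,0,0.05],[0,0,-0.03,0,0.055],[0,0,-0.07,0,0.055],[0,0,-0.11,0,0.055],[0,0,-0.11,0,0.055]]'
python3 - <<'E'
from h import *
np.set_printoptions(precision=4,suppress=True)
S=bot.grab_frame("side");T=bot.grab_frame("top")
# pin & stand pictures side by side with bell link crops
a=cv2.resize(S["img"][130:220,180:270],None,fx=4.4,fy=4.4,interpolation=cv2.INTER_CUBIC)
b=cv2.resize(T["img"][250:294,318:362],(396,396),interpolation=cv2.INTER_CUBIC)
cv2.imwrite("pics/c1.png",np.hstack([a,b])[...,::-1])
P=np.array([.6743,.0296]);print("collar px exp",proj(S,[*P,.269]),proj(S,[*P,.304]))
t=lambda x,y:((x+.5)/4-.5+190,(y+.5)/4-.5+155)
p=[onz(T,t(*u),.155)[:2] for u in((617,428),(629,491))];d=p[0]-p[1];print(p,np.linalg.norm(d),np.degrees(np.arctan2(d[1],d[0])))
E
```

```text
clock: 10.73
ee_pos: [0.679, 0.0298, 0.3895]
tcp_rot: [0.004, 0.814, 0.581, 0.005]
wrist_force: [1.0, 0.2, 1.8]
gripper_width: 0.0547
grip_force: 0.0
collar px exp [[226.3963 180.4892]] [[225.4621 162.6331]]
[array([ 0.4714, -0.1503]), array([ 0.4327, -0.1562])] 0.039125097306661194 8.628516588102084
```

View pics/c1.png

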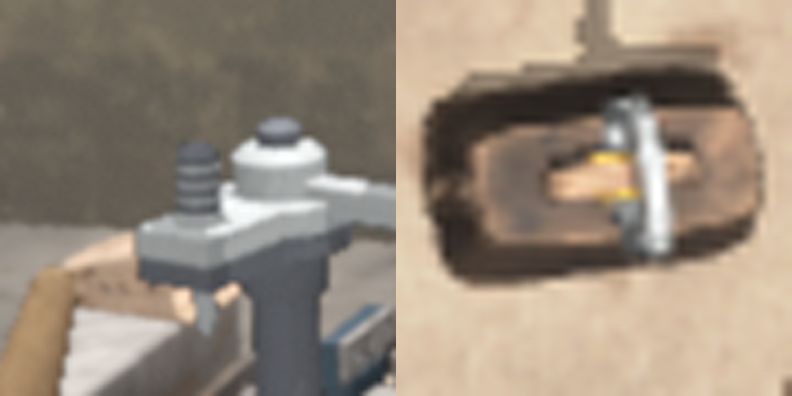

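The left panel shows the pin home and free: its head top is at (198,141), against (200,143) expected. The right panel shows the large bell's mouth edge running from (455,282) to (745,245), its shoulder edge from (490,140) to (735,108), and its link from (628,100) to (658,250). That uses up my picture views, so from here I'll work numerically.

Run:
```python
from h import *
np.set_printoptions(precision=4,suppress=True)
T=bot.grab_frame("top");S=bot.grab_frame("side")
c=lambda x,y:(318+(x-396+.5)/9-.5,250+(y+.5)/9-.5)
def ang(a,b,z):
    p,q=onz(T,c(*a),z),onz(T,c(*b),z);d=(p-q)[:2];return np.degrees(np.arctan2(d[1],d[0])),p[:2],q[:2],np.linalg.norm(d)
print("mouth",ang((455,282),(745,245),0));print("shoulder",ang((490,140),(735,108),.1));print("link",ang((628,98),(657,252),.165))
# link in side view: bright grey columns per row
g=S["img"].astype(int)
for v in (205,208,212,216,220,224): print(v,g[v,336:366].mean(1).astype(int))
# top position: bright link pixels
t=T["img"].astype(int); m=(t.min(2)>150)&(np.ptp(t,axis=2)<25); m[:255]=0;m[282:]=0;m[:,:336]=0;m[:,352:]=0
ys,xs=np.nonzero(m);print(len(xs),xs.mean(),ys.mean(),xs.min(),xs.max(),ys.min(),ys.max());print(onz(T,(xs.mean(),ys.mean()),.181))
go([.4525,-.1490,.30],10)
```

```text
mouth (np.float64(96.55638879114576), array([ 0.4227, -0.1136]), array([ 0.4334, -0.2063]), np.float64(0.09330039537332711))
shoulder (np.float64(96.72681657397469), array([ 0.4648, -0.1161]), array([ 0.4732, -0.1879]), np.float64(0.07225390374914747))
link (np.float64(8.516197993357888), array([ 0.474 , -0.1476]), array([ 0.4324, -0.1539]), np.float64(0.04206955808365784))
205 [114 111 122 126 128 138 160 179 190 199 192 176 162 156 155 153 153 160
 172 188 209 220 213 181 156 140 109 100 104 105]
208 [116 129 131 129 125 132 155 170 159 149 145 135 132 129 130 127 121 126
 141 172 183 173 176 196 200 174 130 113 116 118]
212 [112 116 119 119 121 141 170 181 165 139 129 122 124 115 105  97 107 139
 175 199 202 193 179 185 193 193 173 105  46  49]
216 [160 152 147 137 127 141 156 156 143 140 154 160 174 194 201 206 207 206
 204 203 200 187 163 159 172 186 173 106  46  49]
220 [198 214 214 210 203 171 159 177 201 211 212 210 210 210 210 210 210 210
 210 210 208 195 166 161 179 195 179 106  37  36]
224 [138 181 208 212 204 173 160 174 198 210 216 216 215 216 216 216 217 216
 215 213 204 183 162 163 186 203 185 110  31  32]
45 345.68888888888887 269.02222222222224 341 348 261 277
[ 0.4528 -0.1502  0.181 ]
shift [-0.2416 -0.1519  0.0799] turn -0.5065 rows 7.1
```

```bash
python3 shift.py '[[-0.24,-0.152,0,-0.463,0.058],[-0.24,-0.152,0,-0.463,0.058],[-0.24,-0.152,0,-0.463,0.058],[-0.24,-0.152,0,-0.463,0.058],[-0.24,-0.152,0,-0.463,0.058],[-0.24,-0.152,0,-0.463,0.058],[-0.24,-0.152,0,-0.463,0.058],[-0.24,-0.152,0,-0.463,0.058],[-0.24,-0.152,0.08,-0.463,0.058],[-0.24,-0.152,0.08,-0.463,0.058],[-0.24,-0.152,0.08,-0.463,0.058],[-0.24,-0.152,0.08,-0.463,0.058]]'
python3 -c "
from h import *
go([.4545,-.1500,.1415],7.5)"
```

```text
clock: 11.93
ee_pos: [0.4518, -0.1462, 0.2987]
tcp_rot: [-0.004, 0.659, 0.752, -0.001]
wrist_force: [0.2, -0.7, 0.0]
gripper_width: 0.0583
grip_force: 0.0
shift [-0.0048  0.0032  0.1571] turn 0.0002 rows 3.8
```

```bash
python3 shift.py '[[-0.0048,0.0032,0.04,0,0.058],[-0.0048,0.0032,0.08,0,0.058],[-0.0048,0.0032,0.12,0,0.058],[-0.0048,0.0032,0.145,0,0.058],[-0.0048,0.0032,0.157,0,0.058],[-0.0048,0.0032,0.157,0,0.058],[-0.0048,0.0032,0.157,0,0.058]]'
python3 -c "
from h import *
go([.4545,-.1500,.1415],7.5);print(bot.sense()['wrist_force'])"
```

```text
clock: 12.52
ee_pos: [0.4592, -0.1523, 0.1452]
tcp_rot: [0.001, 0.659, 0.752, 0.0]
wrist_force: [-1.0, 0.1, 0.1]
gripper_width: 0.0578
grip_force: 0.0
shift [ 0.0029 -0.0043  0.0037] turn 0.0006 rows 0.2
[-1.00548382  0.09970487  0.10015705]
```

```bash
python3 shift.py '[[0,0,0,0,0.058],[0,0,0,0,0.058]]'
python3 -c "
from h import *
go([.4545,-.1500,.1415],7.5);print(bot.sense()['wrist_force'])"
```

```text
clock: 12.68
ee_pos: [0.4594, -0.1527, 0.1461]
tcp_rot: [0.002, 0.659, 0.752, 0.0]
wrist_force: [0.7, 0.5, 0.3]
gripper_width: 0.0579
grip_force: 0.0
shift [ 0.0033 -0.0045  0.0046] turn 0.0004 rows 0.2
[0.74268444 0.49624086 0.33173327]
```

```bash
python3 shift.py '[[0.003,-0.0045,0.0045,0,0.058],[0.003,-0.0045,0.0045,0,0.058],[0.003,-0.0045,0.0045,0,0.058]]'
python3 -c "
from h import *
go([.4545,-.1500,.1415],7.5);print(bot.sense()['wrist_force'])"
```

```text
clock: 12.93
ee_pos: [0.4522, -0.1493, 0.1399]
tcp_rot: [-0.0, 0.659, 0.752, -0.0]
wrist_force: [0.2, -0.3, -0.7]
gripper_width: 0.0579
grip_force: 0.0
shift [-0.001   0.0022 -0.0016] turn 0.0001 rows 0.1
[ 0.21201874 -0.32157353 -0.70305779]
```

```bash
python3 shift.py '[[0,0.001,-0.001,0,0.03],[0,0.001,-0.001,0,0.03],[0,0.001,-0.001,0,0.03],[0,0.001,-0.001,0,0.03],[0,0.001,-0.001,0,0.03]]' 80
python3 - <<'E'
from h import *
for i in range(3):
    S=bot.grab_frame("side"); s=bot.sense();print(s["ee_pos"],yaw(),s["wrist_force"],s["gripper_width"])
E
```

```text
clock: 13.35
ee_pos: [0.454, -0.1499, 0.1415]
tcp_rot: [0.001, 0.659, 0.752, -0.0]
wrist_force: [-2.0, -0.4, 7.4]
gripper_width: 0.0417
grip_force: 80.4
[ 0.45406504 -0.14994514  0.14156217] 7.513917353701729 [-1.88838848 -1.37235539  6.96495084] 0.04138208211629299
[ 0.45406538 -0.14993822  0.14154558] 7.516263749337841 [-1.28828468 -0.62658323  6.76208065] 0.041353567005801735
[ 0.45404999 -0.14990182  0.14153129] 7.513167037808244 [-1.49352927 -0.09680472  7.03804081] 0.04141892695713319
```

```bash
python3 shift.py '[[0,0,-0.02,0,0.03],[0,0,-0.05,0,0.03],[0,0,-0.09,0,0.03],[0,0,-0.13,0,0.03],[0,0,-0.16,0,0.03],[0,0,-0.16,0,0.03]]'
python3 -c "
from h import *
s=bot.sense();print(s['joint_positions'],s['gripper_width'],s['wrist_force'])
go([.4167,.0575,.30],71)"
```

```text
clock: 14.0
ee_pos: [0.4571, -0.151, 0.3072]
tcp_rot: [0.006, 0.659, 0.752, 0.001]
wrist_force: [1.2, -0.3, -2.4]
gripper_width: 0.041
grip_force: 82.5
[-4.62707203e-01  1.12110331e-01  1.65320589e+00  2.53268807e-06
  1.36464484e+00 -5.93772239e-01] 0.041012816105665935 [ 1.21165877 -0.25061344 -2.40243015]
shift [ 0.212  -0.0129  0.0057] turn -1.1081 rows 5.1
```

```bash
python3 -c "
from h import *
go([.405,-.03,.2505],71);go([.4167,.0575,.2505],71)"
```

```text
shift [ 0.1271 -0.0364  0.0555] turn -1.1081 rows 3.4
shift [ 0.2124 -0.0133  0.0552] turn -1.1081 rows 5.3
```

```bash
python3 shift.py '[[0.03,-0.01,0.02,-0.12,0.03],[0.06,-0.02,0.055,-0.24,0.03],[0.09,-0.03,0.055,-0.36,0.03],[0.11,-0.036,0.055,-0.48,0.03],[0.127,-0.036,0.055,-0.6,0.03],[0.127,-0.036,0.055,-0.72,0.03],[0.127,-0.036,0.055,-0.84,0.03],[0.127,-0.036,0.055,-0.96,0.03],[0.127,-0.036,0.055,-1.08,0.03],[0.127,-0.036,0.055,-1.108,0.03],[0.127,-0.036,0.055,-1.108,0.03]]'
python3 - <<'E'
from h import *
go([.4110,.0595,.2505],71);print(bot.sense()['joint_positions'])
T=bot.grab_frame("top")
for n,z in(("mouth cam guess",0),):
    print(proj(T,[[.4586,.0425,.2785],[.4734,.038,.2785],[.5,.0283,.278]]))
t=T["img"][255:275,255:285].astype(int).min(2);print(t)
E
```

```text
clock: 14.92
ee_pos: [0.4006, -0.028, 0.2448]
tcp_rot: [-0.001, 0.165, 0.986, 0.0]
wrist_force: [0.1, -0.1, -2.7]
gripper_width: 0.0414
grip_force: 82.7
shift [ 0.0186  0.0861 -0.0057] turn 0.0009 rows 2.1
[-2.42048221e-01  5.08889499e-02  1.88413269e+00 -1.22526662e-04
  1.20830596e+00 -1.48204238e+00]
[[263.21199458 266.55628992]
 [265.2570901  259.66418882]
 [269.64795645 247.39074524]]
[[154 155 156 157 159 159 156 155 156 150 130 125 132 123 153 155 147 151
  149 148 152 153 151 135  87  90  93  96  98 100]
 [158 157 156 156 156 158 159 155 155 140 116 130 121 119 145 148 154 155
  152 150 156 158 154 145 125  95  96  99 100  98]
 [157 157 157 159 164 163 163 158 152 143 125 132 123 159 185 137 153 152
  154 154 156 155 153 150 136  99 100 100  99 100]
 [157 161 161 164 163 162 158 160 147 128 121 130 125 157 161 155 153 154
  154 153 149 149 152 154 153 155 145 103 100 100]
 [156 156 155 158 161 160 158 160 140 110 128 118 137 182 145 153 152 156
  155 152 150 151 154 155 154 158 148 102  98 100]
 [156 156 156 156 156 156 155 142  92  33  43  61 101 131 111 149 151 152
  149 14
[... 1093 characters left out ...]
 58  60  60  59  56  53
   38  50  66  41  44  44  45  43  43  43  42  40]
 [148 107  48  54  60  65  64  64  63  63  61  61  62  62  60  59  58  51
   34  32  42  45  51  48  49  48  47  46  43  42]
 [146  71  49  55  64  66  67  64  65  64  64  65  62  62  63  61  59  48
   31  35  44  52  53  53  52  49  49  49  48  47]
 [137  45  54  58  67  67  67  65  66  65  66  64  65  65  64  64  61  48
   30  37  52  57  58  54  55  54  53  53  51  52]
 [111  50  61  65  69  69  67  67  68  66  66  66  65  66  65  65  58  39
   31  40  53  61  58  58  57  57  58  54  53  55]
 [ 77  54  60  69  71  71  71  68  69  68  68  68  69  68  67  65  53  29
   35  48  60  63  62  61  58  59  59  58  56  57]]
```

```bash
python3 shift.py '[[0.018,0.03,-0.006,0,0.03],[0.018,0.06,-0.006,0,0.03],[0.018,0.086,-0.006,0,0.03],[0.018,0.086,-0.006,0,0.03],[0.018,0.086,-0.006,0,0.03],[0.018,0.086,-0.006,0,0.03]]'
python3 - <<'E'
from h import *
np.set_printoptions(precision=4,suppress=True,linewidth=200)
S=bot.grab_frame("side");s=bot.sense();e=s["ee_pos"];print(e,yaw(),s["wrist_force"])
go([.4110,.0595,.2505],71)
b=e+[0,0,.0365]
n=np.array([np.cos(np.radians(71)),np.sin(np.radians(71)),0])
print("bar top px",proj(S,[b+[0,0,.0035],b-[0,0,.065]]),"tip top",proj(S,[.4601,.0425,.2785]),"hook bottom",proj(S,[.4734+.008*.9455,.038-.003,.227]))
cv2.imwrite("pics/d.png",S["img"][...,::-1])
u=proj(S,b)[0].astype(int);g=S["img"].astype(int).mean(2).astype(int)
print(u);
for v in range(u[1]-6,u[1]+46,2): print(v,g[v,u[0]-24:u[0]+24:2])
E
```

```text
clock: 15.47
ee_pos: [0.4118, 0.0587, 0.2512]
tcp_rot: [-0.001, 0.165, 0.986, -0.0]
wrist_force: [0.4, 0.9, -3.6]
gripper_width: 0.0413
grip_force: 83.4
[0.4117 0.0584 0.2512] 70.95286258730523 [ 0.032  -0.3388 -3.1541]
shift [0.0011 0.0008 0.0007] turn -0.0008 rows 0.0
bar top px [[363.9772 179.5513]
 [362.5908 216.8533]] tip top [[337.3348 182.7959]] hook bottom [[326.083  208.1319]]
[363 181]
175 [129 127 127  78  53  64  64  66  53  56  61  69  52  49  52  52  54  49  63 106 111 142 149 136]
177 [108 103 109  69  54  64  66  65  56  54  60  57  51  51  52  52  54  95 152 143 128 138 149 137]
179 [101  95  95  61  51  54  55  58  54  54  65  58  51  50  47  48  49  67 142 140 128 131 140 138]
181 [ 96  93  92  88  82  68  60  49  47  52  54  53  53  85  58  47  47  64 151 132 129 128 127 125]
183 [131  88  91  94  96 103  91  42  45  47  50  69  80 127  83  48  48  66 157 125 117 121 128 135]
185 [157  98 121 103  97 102 103  54  50  49  51 125 141 126 108  49  47  72 129 116 126 136 144 137]
187 [151 144 151 126 135 149 128  52  53  56  55 132 149 136 118  49  48  73 147 143 147 
[... 1250 characters left out ...]
126 134 127 109 104 142 149 170 200 183 149 163  85  56  78 162 176 138 107  83  85 100]
215 [136 124 125 126 123 135 145 147 148 165 190 182 174 156  57  50  54 102 186 204 190 122  80  95]
217 [130 135 157 174 178 116 118 144 147 140 177 188 197 171 115  65  50  50 118 187 189 173 101  97]
219 [188 208 212 208 150 104 184 152 148 152 159 152 150 169 192 157  61  50  55  97 108 109  87 108]
221 [215 215 215 213 149 112 203 159 148 165 181 184 148 108 131 174 136  48  50  62  62  59  74 110]
223 [214 203 189 190 148 116 210 174 146 171 150 140 112  40  93 130 106  43  49  61  70  71  81 112]
225 [163 108  99  96 101 101 148 140 142 158 167 197 103  32  77 114 106  49  52  52  60  60  65 110]
```

Run:
```python
from h import *
np.set_printoptions(precision=1,suppress=True,linewidth=200)
S=bot.grab_frame("side");e=bot.sense()["ee_pos"]
m=e+[0,0,.0365-.178]
x=np.array([np.cos(np.radians(71)),np.sin(np.radians(71)),0]);y=np.array([-x[1],x[0],0])
C=[m+.032*i*x+.053*j*y for i in(1,-1) for j in(1,-1)]
print("mouth corners px",proj(S,C))
g=S["img"].astype(int).mean(2)
for v in range(250,306,3): print(v,g[v,325:402:4].astype(int))
```

```text
mouth corners px [[380.2 287.8]
 [326.8 274.5]
 [393.5 274.1]
 [342.2 262.2]]
250 [208 207  83  72  82  72  74  75  73  71  74  85 107  72  83 132 140 180  58  64]
253 [206 146  81  72  73  72  74  73  74  72  75  87 108  73  87 191 189 186  56  69]
256 [200 176  78  73  73  73  71  73  72  73  83  89 107  73  83 192 193 191  56  69]
259 [203 143  79  68  72  76  73  73  72  80  81  91 111  72  84 189 192 191  58  72]
262 [204 118  75  69  73  78  81  74  71  78  81  93 113  69  88 190 190 188  60  70]
265 [204  94  78  73  72  73  74  75  78  80  80  95 108  69  90 182 192 182  61  69]
268 [206 103  93  81  74  71  73  79  79  79  81  95 105  74  88 184 194 194  57  69]
271 [202 103 104  97  79  75  79  82  82  81  83  96 106  75  93 183 195 191 150  61]
274 [204 162 112 106 102  86 106  97  95  97  90 102 117  82  98 176 192 191 189 157]
277 [199 204 200 175 134 110 116 113 110 109 107 126 139 113 101 188 189 193 186 188]
280 [199 199 201 196 193 186 140 117 115 122 122 133 143 129 135 192 193 191 190 187]
283 [195 197 192 190 193 197 199 201 183 156 136 133 141 178 194 195 195 196 191 188]
286 [196 198 202 199 185 190 203 204 205 205 203 195 196 201 198 198 192 190 191 188]
289 [253 200 203 204 205 204 206 209 208 205 205 193 198 199 197 196 192 189 194 191]
292 [191 199 199 200 203 205 206 207 202 202 201 203 198 194 198 196 192 189 188 193]
295 [194 193 195 197 200 202 204 204 201 203 195 194 193 192 192 192 193 188 188 186]
298 [135 134 137 147 148 180 184 193 198 198 197 196 192 192 188 189 190 190 190 184]
301 [136 135 135 143 132 130 139 139 138 136 146 171 167 173 184 181 181 185 188 187]
304 [136 137 137 197 189 192 169 136 136 136 133 132 133 132 132 129 141 131 130 127]
```

```bash
python3 -c "
from h import *
go([.4734,.0380,.2508],71)"; python3 shift.py '[[-0.015,0,0,0,0.03],[-0.03,0,0,0,0.03],[-0.045,0,0,0,0.03],[-0.045,0,0,0,0.03]]'
python3 -c "
from h import *
go([.4734,.0380,.2508],71);print(bot.sense()['wrist_torque'])"
```

```text
shift [-0.0648  0.001   0.0004] turn -0.0014 rows 1.6
clock: 15.9
ee_pos: [0.4598, 0.0423, 0.2522]
tcp_rot: [0.002, 0.166, 0.986, -0.0]
wrist_force: [1.1, -0.3, -1.5]
gripper_width: 0.0414
grip_force: 83.3
shift [-0.0143  0.0003  0.0015] turn -0.0022 rows 0.3
[-0.04009467 -0.0758337   0.00197069]
```

```bash
python3 shift.py '[[-0.008,0,0,0,0.03],[-0.015,0,0,0,0.03],[-0.015,0,0,0,0.03],[-0.015,0,0,0,0.03]]'
python3 - <<'E'
from h import *
np.set_printoptions(precision=1,suppress=True,linewidth=200)
go([.4734,.0380,.2508],71);s=bot.sense();print(s["wrist_force"],s["wrist_torque"])
S=bot.grab_frame("side");e=s["ee_pos"];cv2.imwrite("pics/e.png",S["img"][...,::-1])
print(proj(S,[e+[0,0,.0365],[.4601,.0425,.2785],[.4734,.038,.227]]))
g=S["img"].astype(int).mean(2).astype(int)
for v in range(176,222,2): print(v,g[v,300:350:2])
E
```

```text
clock: 16.23
ee_pos: [0.4693, 0.0392, 0.2515]
tcp_rot: [-0.0, 0.165, 0.986, -0.0]
wrist_force: [0.1, 0.3, -2.2]
gripper_width: 0.0415
grip_force: 83.4
shift [-0.  0.  0.] turn -0.0006 rows 0.1
[ 0.1  0.3 -2.2] [ 0.   0.  -0.1]
[[332.6 176.9]
 [337.3 182.8]
 [329.9 208.9]]
176 [120 108  97  93  93  93 106  99  68  63  49  52  53  55  55  50  99 115  53  48  49  66 143 105 102]
178 [182 178 174 171 160 165 161 178 134 140  68  44  48  48  56  76 114 139  78  49  49  67 147 100 101]
180 [160 161 163 163 174 168 147 137 144 168  83  51  51  50  88 149 130 140 112  47  49  68 148  96  98]
182 [152 153 153 151 152 112 120 148  95 102  82  53  53  50  91 154 117 139 156 122  46  74 148  95  99]
184 [153 152 152 150 150 133 128 152 129 132  84  54  58  52  91 155 111 135 221 215  74  76 150  98  97]
186 [153 163 161 154 152 151 151 167 192 191  96  53  54  52  91 155 113 125 173 173  78  76 153 106 120]
188 [180 216 206 194 187 158 163 181 227 186 109  53  57  51  93 155 125 142 161 163  76  76 157 136 139]
190 [220 210 205 198 186 167 169 177 182 139  73  54  51  53 106 158 126 144 162 160 
[... 910 characters left out ...]
182 173 150 151 160 127 116 146 157 135 134 128 135 143 148 134]
210 [199 170 119 117 192 188 195 202 213 207 183 151 149 148 122 122 175 178 131 123 124 127 122 121 118]
212 [167 113 102 104 214 227 221 213 183 125 104 147 148 145 126 129 150 189 172 136 119 131 131 130 125]
214 [106  98  82 108 216 205 202 218 217 117 125 157 151 174 193 165 139 142 175 182 133 126 137 129 116]
216 [112  81 107 163 212 220 222 222 214 127 135 170 149 158 150 168 156 142 144 155 133 121 130 156 176]
218 [114  77  94  91 214 217 185 169 165 118 128 173 147 178 203 142 159 194 166 117 144 199 202 203 202]
220 [110  97  97  86 170 136 112 102  92 100 105 103 119 136 147 160 176 171 162 111 184 217 214 212 213]
```

```bash
python3 shift.py '[[-0.0045,0,0,0,0.03],[-0.0045,0,0,0,0.03],[-0.0045,0,0,0,0.03]]'
python3 -c "
from h import *
go([.4734,.0380,.2508],71);print(bot.sense()['wrist_force'])"
```

```text
clock: 16.53
ee_pos: [0.4734, 0.038, 0.2517]
tcp_rot: [0.0, 0.165, 0.986, -0.0]
wrist_force: [0.1, 0.1, -2.6]
gripper_width: 0.0409
grip_force: 83.4
shift [-0.     -0.      0.0009] turn -0.0 rows 0.0
[ 0.07560854  0.14183284 -2.59570502]
```

```bash
python3 shift.py '[[0,0,0.005,0,0.03],[0,0,0.01,0,0.03],[0,0,0.015,0,0.03],[0,0,0.02,0,0.03],[0,0,0.02,0,0.03]]'; python3 shift.py '[[0,0,0.004,0,0.03],[0,0,0.008,0,0.03],[0,0,0.01,0,0.03],[0,0,0.01,0,0.03]]'
```

```text
clock: 16.95
ee_pos: [0.4733, 0.0381, 0.2311]
tcp_rot: [-0.0, 0.165, 0.986, 0.0]
wrist_force: [-0.5, 0.9, 3.8]
gripper_width: 0.0413
grip_force: 84.0
clock: 17.28
ee_pos: [0.4728, 0.0382, 0.2215]
tcp_rot: [-0.001, 0.165, 0.986, 0.0]
wrist_force: [-2.5, 1.4, 4.6]
gripper_width: 0.0412
grip_force: 84.1
```

```bash
python3 shift.py '[[0,0,0.002,0,0.03],[0,0,0.004,0,0.03],[0,0,0.006,0,0.03],[0,0,0.006,0,0.03]]'; python3 shift.py '[[0,0,0.002,0,0.03],[0,0,0.004,0,0.03],[0,0,0.004,0,0.03]]'
```

```text
clock: 17.62
ee_pos: [0.4726, 0.0382, 0.2155]
tcp_rot: [-0.001, 0.165, 0.986, 0.0]
wrist_force: [-2.5, 1.7, 3.4]
gripper_width: 0.0416
grip_force: 84.0
clock: 17.87
ee_pos: [0.4721, 0.0383, 0.2112]
tcp_rot: [-0.001, 0.165, 0.986, 0.0]
wrist_force: [-4.0, 2.2, 3.1]
gripper_width: 0.0416
grip_force: 83.9
```

```bash
python3 shift.py '[[0,0,0.0015,0,0.03],[0,0,0.003,0,0.03],[0,0,0.003,0,0.03]]'; python3 shift.py '[[0,0,0.0015,0,0.03],[0,0,0.0015,0,0.03]]'
```

```text
clock: 18.12
ee_pos: [0.4709, 0.0384, 0.2074]
tcp_rot: [-0.003, 0.165, 0.986, -0.0]
wrist_force: [-7.6, 1.9, -2.2]
gripper_width: 0.0417
grip_force: 83.4
clock: 18.28
ee_pos: [0.4727, 0.0379, 0.2065]
tcp_rot: [-0.001, 0.165, 0.986, -0.0]
wrist_force: [-0.1, -0.6, -2.9]
gripper_width: 0.0412
grip_force: 83.5
```

The gate resistance vanished and only the bell's weight is left on the wrist, so the link is past the gate. I'll lower it a touch and release.

```bash
python3 shift.py '[[0,0,0.0015,0,0.03],[0,0,0.0015,0,0.045],[0,0,0.0015,0,0.05],[0,0,0.0015,0,0.06],[0,0,0.0015,0,0.065],[0,0,0.0015,0,0.065],[0,0,0.0015,0,0.065]]'
python3 -c "
from h import *
s=bot.sense();print(s['ee_pos'],s['wrist_force'],s['gripper_width'])"
```

```text
clock: 18.87
ee_pos: [0.4735, 0.0379, 0.2058]
tcp_rot: [0.0, 0.165, 0.986, -0.0]
wrist_force: [0.3, -0.4, -0.1]
gripper_width: 0.0647
grip_force: 0.0
[0.47353981 0.03793355 0.20578834] [ 0.25623763 -0.41899849 -0.10466624] 0.0647033591141696
```

Free of the gripper. I'll rise slowly, back away towards the robot's left, and check the bell in both cameras while it settles.

```bash
python3 shift.py '[[0,0,-0.015,0,0.065],[0,0,-0.03,0,0.065],[0,0,-0.05,0,0.065],[0,0,-0.08,0,0.065],[0,0,-0.11,0,0.065],[0,0,-0.14,0,0.065],[0,0,-0.17,0,0.065],[0,0,-0.17,0,0.065]]'; python3 shift.py '[[0,0.04,-0.02,0,0.065],[0,0.08,-0.02,0,0.065],[0,0.12,-0.02,0,0.065],[0,0.16,-0.02,0,0.065],[0,0.2,-0.02,0,0.065],[0,0.24,-0.02,0,0.065],[0,0.24,-0.02,0,0.065],[0,0.24,-0.02,0,0.065]]'
python3 - <<'E'
from h import *
np.set_printoptions(precision=1,suppress=True,linewidth=220)
A=cv2.imread("pics/side0.png").astype(int)
x=np.array([np.cos(np.radians(71)),np.sin(np.radians(71)),0]);y=np.array([-x[1],x[0],0])
seat=np.array([.4734,.038,.2395])-.008*y
def corners(S):print([proj(S,seat-[0,0,.178]+.032*i*x+.053*j*y)[0] for i in(1,-1) for j in(1,-1)])
prev=None
for k in range(4):
    for _ in range(4): S=bot.grab_frame("side")
    g=S["img"].astype(int).mean(2)
    if prev is not None: print("diff",np.abs(g-prev)[170:330,270:400].max())
    prev=g
corners(S);print(bot.sense()["ee_pos"])
print("exp: bar,strap,tip,gate outer, gate pivot",proj(S,[seat,seat-[0,0,.065],[.4601,.0425,.2785],[.4680,.0398,.274],[.5055,.027,.274]]))
for v in range(178,240,2): print(v,g[v,296:350:2].astype(int))
print("bottom");
for v in range(280,320,3): print(v,g[v,290:380:5].astype(int))
T=bot.grab_frame("top");cv2.imwrite("pics/tf.png",T["img"][...,::-1]);cv2.imwrite("pics/sf.png",S["img"][...,::-1])
d=np.abs(T["img"][...,::-1].astype(int)-cv2.imread("pics/top0.png")).max(2)>60
n,l,st,c=cv2.connectedComponentsWithStats(d.astype(np.uint8))
print([ (s.tolist()) for s in st[1:] if s[4]>25])
E
```

```text
clock: 19.53
ee_pos: [0.4764, 0.0378, 0.3819]
tcp_rot: [0.005, 0.165, 0.986, 0.001]
wrist_force: [0.7, -0.2, 0.1]
gripper_width: 0.0649
grip_force: 0.0
clock: 20.2
ee_pos: [0.5516, 0.2667, 0.3942]
tcp_rot: [-0.001, 0.164, 0.987, -0.0]
wrist_force: [-0.9, 0.0, -0.1]
gripper_width: 0.0648
grip_force: 0.0
diff 51.66666666666666
diff 34.66666666666666
diff 27.0
[array([341.9, 302.1]), array([293.1, 288.7]), array([356.6, 288.4]), array([309.4, 276.4])]
[0.6 0.3 0.4]
exp: bar,strap,tip,gate outer, gate pivot [[326.1 201.7]
 [325.7 234.8]
 [337.3 182.8]
 [333.1 184.6]
 [313.8 181.7]]
178 [229 238 243 241 234 235 220 218 193 179 149 153 137 138 137 137 137 138 160 193 121 110  99 100  98  99 100]
180 [156 161 174 183 191 197 217 214 193 181 180 187 130 137 124 120 118 124 155 197 106 105  95  93  97  96  98]
182 [151 151 151 152 152 149 151 117 133 167 111 126 135 150 141 144 155 155 149 164 157 148  91  90  93  95  99]
184 [150 151 151 150 150 148 149 130 127 164 128 136 105  88  96 107 109 119 131 161 227 225 124  90  94  96  96]
186 [173 144 151 162 157 152 151 150 151 177 191 191 105  8
[... 4071 characters left out ...]
1 175 181 135 136 135 131 130 133 129 129 127]
[[13, 89, 122, 299, 12271], [258, 162, 34, 45, 347], [208, 168, 82, 122, 3090], [195, 172, 7, 34, 125], [232, 184, 24, 48, 325], [113, 186, 52, 45, 854], [295, 191, 6, 10, 33], [302, 191, 57, 91, 1140], [0, 192, 18, 11, 78], [239, 214, 7, 11, 31], [28, 219, 29, 36, 491], [100, 257, 15, 47, 274], [197, 257, 12, 11, 79], [0, 267, 5, 10, 34], [139, 275, 19, 22, 235], [0, 278, 50, 89, 1225], [100, 287, 31, 43, 569], [169, 290, 15, 11, 91], [51, 293, 6, 14, 27], [174, 303, 31, 35, 229], [55, 304, 20, 17, 154], [151, 308, 16, 26, 206], [61, 326, 31, 45, 581], [0, 354, 58, 48, 1380], [50, 382, 31, 17, 82], [93, 389, 30, 31, 650], [0, 396, 49, 23, 161]]
```

```bash
for i in 1 2 3 4 5 6; do python3 shift.py '[[0,0,0,0,0.065],[0,0,0,0,0.065],[0,0,0,0,0.065],[0,0,0,0,0.065],[0,0,0,0,0.065],[0,0,0,0,0.065],[0,0,0,0,0.065],[0,0,0,0,0.065],[0,0,0,0,0.065],[0,0,0,0,0.065],[0,0,0,0,0.065],[0,0,0,0,0.065]]' | head -1; done
python3 - <<'E'
from h import *
np.set_printoptions(precision=1,suppress=True,linewidth=220)
g=[bot.grab_frame("side")["img"].astype(int).mean(2) for _ in range(6)]
print("diff",[np.abs(a-g[0])[170:330,270:400].max() for a in g[1:]])
A=cv2.imread("pics/side0.png").astype(int).mean(2)
print("pin head rows",g[-1][158:184:3,218:236:2].astype(int))
print("small bell, block, driver unchanged:",np.abs(g[-1]-A)[205:275,270:302].max(),np.abs(g[-1]-A)[205:275,270:302].mean())
T=bot.grab_frame("top")["img"].astype(int);B=cv2.imread("pics/top0.png")[...,::-1].astype(int);d=np.abs(T-B).max(2)
for n,(x,y,w,h) in dict(small=(338,200,36,34),chalk=(294,232,20,26),block=(352,168,32,24),lying=(310,145,42,42)).items(): print(n,d[y:y+h,x:x+w].mean(),(d[y:y+h,x:x+w]>50).sum())
E
```

```text
clock: 22.05
clock: 23.05
clock: 24.05
clock: 25.05
clock: 26.05
clock: 27.05
diff [np.float64(9.666666666666657), np.float64(8.666666666666686), np.float64(8.666666666666686), np.float64(9.0), np.float64(4.333333333333329)]
pin head rows [[ 99  97  97  98 106 101 101 102  95]
 [ 94  94 101 114 115 104 100 102  99]
 [ 96 119 147 156 153 137  97 116 205]
 [ 99 104 111 118 115 139 129 105 165]
 [ 94  93 103 106 106 107  96 110 134]
 [ 92  93 108 113 114 100 198 202 142]
 [ 91  93 115 138 127 117 201 254 243]
 [185 171 189 173 191 199 189 239 245]
 [240 233 233 234 234 234 235 216 181]]
small bell, block, driver unchanged: 46.66666666666666 3.736755952380953
small 12.612745098039216 18
chalk 19.690384615384616 62
block 10.032552083333334 0
lying 8.458616780045352 0
```

```bash
python3 -c "
from plant import bot
print(bot.finish_job())"
```

```text
the job is handed in; nothing more can be done
None
```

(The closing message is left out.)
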